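# Rack the last settlement tile and latch the rack gate

## Robot

A 6-joint arm with a two-finger parallel gripper is mounted at the origin on the work surface. World frame = base frame: x ahead of the robot, y to its left, z up, the work surface at z = 0. Lengths are in m, angles in rad, forces in N, time in s.
With the tool pointing down it reaches from about 0.375 to 0.9 m from the base axis. Payload 3.1 kg.
Tool frame: the origin (TCP) lies where the fingers leave the gripper's body, on its centre line; the fingertips stand 73 mm ahead of it and the grasp point (between the pads) lies 54 mm ahead of it; z points along the fingers, y is the line along which they close (so a half turn about z gives the same grasp; the last joint's range is limited). The gripper opens to 85 mm and grips with 20 to 120 N. Pads are 22 mm wide; open, the fingers measure 114 mm over their backs; the gripper's body (76 mm by 85 mm) begins 54 mm behind the grasp point. The pads swing forward as they close: fully open they stand 13 mm farther back than shut.
Start: joints at [-1.508, 0.527, 1.433, -0, 1.181, -0.178], TCP at [0.149, -0.607, 0.304] pointing down, gripper open.
Joint ranges: [-3.08, 3.08], [-0.75, 2.2], [0.22, 2.44], [-1.43, 4.57], [0, 2.65], [-2.85, 2.85]. Speed limits (rad/s): [2.79, 2.79, 3.14, 3.14, 3.14, 3.14].

## Interface

Orientations are given as a unit quaternion [x, y, z, w].
In Python, from station import manip gives the robot as it stands.
- The arm moves only by the tool step_arm, never from a script. Its argument "moves" is one flat list of numbers, 5 for each row, row after row: the opening, from 0 (shut) to 1 (fully open), then the shift along the world's x, y, z scaled (see below), then the turn about the world's z scaled (see below). In form: [fingers, x, y, z, yaw, fingers, x, y, z, yaw, ...]. A call has 1 to 12 rows; each row is the pose to reach, as a shift and turn from the pose commanded when the call began, turning the shorter way round; what a row does not reach only later rows make up. The controller multiplies each number of a shift by 200 mm and each number of a turn by pi rad. A row lasts 1/8 s, in which the tool goes at most 62.5 mm and 10.7 degrees, less where a joint would pass 70% of its speed; a pose out of reach is approached as far as the arm can. A call with a number of a shift or a turn outside -1 to 1 is refused whole. A call with a gripper value outside its range is refused whole. The fingers move at their own pace and stop on an object; "grip_force" is the grip in N (left out, the last holds). Time passes only in rows, so rows that repeat a pose let the fingers close. It gives the time, the measured TCP pose, the force, the opening and the grip force at its end, in the units of the state.
- manip.sense(): the state, without advancing time (a new reading comes with each control period).
- manip.snapshot(name): name is "scene" or "side" or "wrist"; returns a dict with "color" (420x560x3 uint8, blue, green, red), "z_map" (420x560 float32, m along the optical axis (not along the pixel's ray), 0 where there is no reading), "fovy" (degrees; the focal length in pixels is half the picture's height over the tangent of half this angle, whatever the lens; pixels are square), "cx", "cy" (the principal point, pixels), "R" (3x3) and "t" (3): a world point X has camera coordinates R X + t; the wrist camera has in their place "mount" (4x4, takes a point from camera to tool coordinates, whose origin is the TCP and whose axes are the flange's). Camera axes: x right, y down, z forward; pixel columns grow to the right and rows downward; lengths in m; the calibration is good to about 2 mm. A picture is of the moment at which its call begins: read the wrist's pose just before it.
- manip.sign_off(): hands the job in; it is judged then, once.
The state is a dict: "t": time; "q": joint angles; "qd": joint speeds; "tau": joint torques, N m; "tcp_pos": TCP position; "tool_rot": TCP orientation; "force": force on the tool from outside, world axes, zero at the start; "ft_torque": the same for the moment, N m; "finger_gap": opening from 0.0 (shut) to 1.0 (fully open); "gripper_force": force on a finger pad.
Only numpy, scipy, OpenCV 4.12 (cv2) and the standard library are available. Lean on these libraries where they do the work, as an engineer would, in place of code of your own. Each camera call takes 0.05 s, during which the arm holds its last target. There are 200 camera calls.

## Task

Get the tile rack ready for the boat: tip the loose clay tile up on its short edge against the stop block and let it stand there, then take it afresh by its two broad faces and stand it down in the empty bay of the rack. Push the rack's sliding gate shut over the tiles until the spring catch drops behind its bar, and leave the other tiles and the things on the bench where they are.

Things in the scene. Friction and masses are not known exactly. Their poses are not given: they have to be found in the camera images.
- tile_mid (a point): centre of the loose clay tile: a plain terracotta plate 100 x 60 x 12 mm with square edges, 0.1 to 0.2 kg, lying flat on the bench at the start (centre 6 mm up), all by itself to the robot's left. Axes: x along its 100 mm length, y along its 60 mm width, z through its thickness; both ends and both faces are alike
- tile: the same loose tile; origin and axes as tile_mid
- stop_foot (a point): foot of the stop block's upright face, at mid-width, on the bench (height 0). The stop is a bare aluminium angle screwed down: face 110 mm wide, 50 mm high, wall 10 mm thick; its foot plate and gussets reach 70 mm back from the face, towards the robot. Axes: x out of the face, away from the robot; y along the face; z up. The bench before its middle is clear for 120 mm
- rack: the tile rack, fixed to the bench: white plastic bays in an aluminium frame. Origin on the bench below the middle bay; x is the direction in which the gate closes (away from the robot), y goes across the three bays (at y = -48, 0, +48 mm), z up. Frame rails, 126 mm high, at y = +-74 to +-86 mm from x = -170 to +125 mm; catch up to 137 mm high at y = 0, x = +40 to +124 mm
- bay (a point): middle of the floor of the empty bay (dark drip pad on it), 10 mm above the bench; which bay is empty varies. Axes as the rack's. A tile stands here on its short edge, width along x, thickness along y, in two grooves: room 68 mm in x, 20 mm in y, bay walls and slanted lead-in up to 76 mm above the bench. A seated tile's top is 110 mm above the bench; tiles next door leave gaps of 36 mm
- tile_a_mid (a point): centre of a second, like tile that already stands in a bay of the rack; x along its 60 mm width, y through its thickness, z up its 100 mm height
- tile_b_mid (a point): centre of a third, like tile that already stands in another bay; axes as for tile_a_mid
- gate (a joint): opening of the gate in m: 0 shut at its end stop, over the tiles; 0.135 fully open, drawn back towards the robot. It starts open, clear of the bays. Steel sheet 95 x 146 mm with three windows, top 119 mm up, sliding 5 mm over seated tiles with about 4 N of friction; stays where it is left. In the last 20 mm its bar lifts the catch: about 12 N in all
- gate_tab (a point): middle of the back surface (robot's side) of the gate's upstanding thumb tab: steel, 64 mm wide along y, 4 mm thick, from 118 to 149 mm above the bench; this point is 132 mm up and moves with the gate. Axes as the rack's; gate shut, it lies at x = -25 mm, y = 0 in the rack's frame. Push it along +x
- catch (a joint): lift of the spring catch in rad: 0 fully down; about 0.1 while the gate's bar passes under its nose. It drops by itself behind the bar when the gate is within about 3 mm of its end stop, and then holds the gate
- catch_nose (a point): tip of the catch's nose, 122 mm up at x = +55 mm, y = 0 in the rack's frame when down: a dark steel strip on a pin at the back of the rack, with a hook that points down
- tube_a: clear sample tube with a blue cap standing on the bench, 33 mm across, 114 mm tall; origin at its foot
- tube_b: another such tube; origin at its foot
- cup: clear plastic cup, 90 mm across, 55 mm tall; origin at its foot
- jar: small glass jar with a black cap, 60 mm across, 60 mm tall; origin at its foot
- jar_lid: white jar lid lying on the bench, 68 mm across, 12 mm tall; origin under its centre
- syringe: clear syringe lying on the bench, 150 mm long with its plunger, 34 mm wide; x along it, origin under its barrel's middle
- marker: black marker pen lying on the bench, 120 mm long, 13 mm thick; x along it, origin under its middle

How it is judged:
By the outcome, as a careful person would: the job done as asked, in the order asked, and still so for the second after the job is handed in, with the robot touching nothing.
It also fails if it takes over 72 s, if anything falls off the work surface, if the arm or the gripper's body presses on something with over 40 N, if the wrist force passes 120 N, or if a joint passes its speed limit or range.

## Working session

There is one attempt and no reset: what is moved stays moved. The work goes in short steps, Python scripts to look and compute and a tool call to move; the robot and the scene stay as the last step left them, time stands still between calls to the robot, and variables do not carry over. Pictures are saved under pics/ and viewed, at most 10 in all, crops included, and the job is handed in when it is done.

Besides the shell and the picture viewer there is one more tool, called after "Emit:" in YAML: its name, and indented under it one key for each argument. step_arm: Moves the arm, as the interface text tells. Its arguments: {"type":"object","properties":{"moves":{"type":"array","items":{"type":"number"}},"grip_force":{"type":"number"}},"required":["moves"]}

```bash
mkdir -p pics; ls
cat > h.py <<'E'
import numpy as np, cv2
from station import manip
from scipy.spatial.transform import Rotation as Ro
def cam(s):
    f=s["color"].shape[0]/2/np.tan(np.radians(s["fovy"])/2); return f
def snap(n):
    st=manip.sense(); s=manip.snapshot(n)
    if n=="wrist":
        T=np.eye(4);T[:3,:3]=Ro.from_quat(st["tool_rot"]).as_matrix();T[:3,3]=st["tcp_pos"]
        M=T@np.array(s["mount"])
    else:
        M=np.eye(4);R=np.array(s["R"]);M[:3,:3]=R.T;M[:3,3]=-R.T@np.array(s["t"])
    s["M"]=M; s["f"]=cam(s); return s
def plane(s,uv,z):
    uv=np.atleast_2d(uv).astype(float)
    d=np.c_[(uv[:,0]-s["cx"])/s["f"],(uv[:,1]-s["cy"])/s["f"],np.ones(len(uv))]@s["M"][:3,:3].T
    o=s["M"][:3,3]; return o+d*((z-o[2])/d[:,2])[:,None]
def cloud(s):
    v,u=np.mgrid[:s["z_map"].shape[0],:s["z_map"].shape[1]];z=s["z_map"]
    P=np.stack([(u-s["cx"])/s["f"]*z,(v-s["cy"])/s["f"]*z,z],-1)
    return P@s["M"][:3,:3].T+s["M"][:3,3]
def proj(s,X):
    Y=(np.atleast_2d(X)-s["M"][:3,3])@s["M"][:3,:3]
    return np.c_[Y[:,0]/Y[:,2]*s["f"]+s["cx"],Y[:,1]/Y[:,2]*s["f"]+s["cy"]]
E
python3 - <<'E'
from h import *
for n in("scene","side"):
    s=snap(n); cv2.imwrite(f"pics/{n}0.png",s["color"]); print(n,s["fovy"],s["M"].round(3).tolist(),(s["z_map"]>0).mean())
    np.savez(f"{n}0.npz",**s)
print(manip.sense())
E
```

```text
pics
scene 55.48906522704003 [[0.399, 0.73, -0.555, 0.971], [0.917, -0.309, 0.253, -0.179], [0.014, -0.61, -0.792, 0.713], [0.0, 0.0, 0.0, 1.0]] 0.9957270408163266
side 56.072515827078625 [[-0.746, -0.512, 0.425, 0.13], [-0.666, 0.561, -0.492, 0.469], [0.014, -0.65, -0.759, 0.819], [0.0, 0.0, 0.0, 1.0]] 0.9961011904761905
{'t': 0.1, 'q': array([-1.50850655e+00,  5.28379892e-01,  1.43377835e+00, -4.27308104e-07,
        1.18138375e+00, -1.78502127e-01]), 'qd': array([ 0.00213078, -0.00210962, -0.00269474, -0.00052259, -0.0014673 ,
        0.00090816]), 'tau': array([-1.06857383e-04, -4.43305027e+01, -1.78586930e+01, -2.36166288e-04,
        3.91411566e-03, -2.51164755e-05]), 'tcp_pos': array([ 0.14904038, -0.60645344,  0.30302589]), 'tool_rot': array([ 9.92760677e-01,  1.20105324e-01,  5.64052618e-05, -9.73036953e-04]), 'force': array([-0.11992817,  0.2323904 , -0.19338376]), 'ft_torque': array([0.01338463, 0.00816459, 0.00481311]), 'gripper_force': 0.0, 'finger_gap': 0.9952609791455475}
```

View pics/scene0.png

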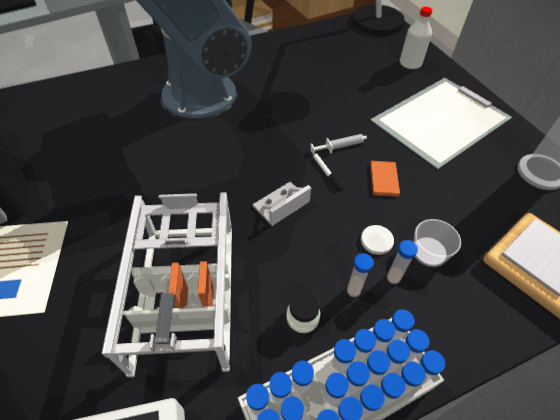

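View pics/side0.png

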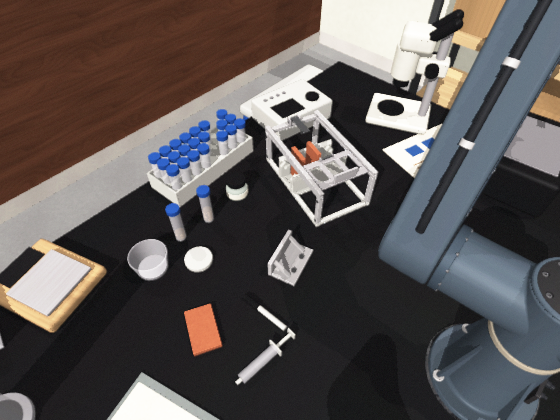

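The scene view shows the tile at (385,178), the stop at (283,203), and the rack around (175,280). Its tiles are at (176,284) and (205,283), so the bay at (150,280), on the −y side, looks empty. The gate is drawn back at (180,215). Next I'll measure these positions.

```bash
cat > m1.py <<'E'
from h import *
for n in("scene","side"):
    s=dict(np.load(f"{n}0.npz")); C=cloud(s); b,g,r=[s["color"][...,i].astype(int) for i in range(3)]
    m=((r>150)&(r>g*1.7)&(r>b*2)).astype(np.uint8)
    k,lab,st,ce=cv2.connectedComponentsWithStats(m)
    for i in range(1,k):
        if st[i,4]>60:
            P=C[lab==i]
            if not(0.2<P[:,0].mean()<0.95 and abs(P[:,1].mean())<.6): continue
            print(n,"orange",st[i],P.mean(0).round(3),P.min(0).round(3),P.max(0).round(3))
            if P[:,2].max()<.03:
                T=P[abs(P[:,2]-.012)<.006]; R=cv2.minAreaRect((T[:,:2]*1000).astype(np.float32)); print(" rect",R)
    # stop and rack: points by height in region
    H=C[...,2]
    def box(x0,x1,y0,y1,z0,z1): return (C[...,0]>x0)&(C[...,0]<x1)&(C[...,1]>y0)&(C[...,1]<y1)&(H>z0)&(H<z1)
    top=box(.3,.7,-.1,.2,.044,.056)
    k,lab,st,ce=cv2.connectedComponentsWithStats(top.astype(np.uint8))
    for i in range(1,k):
        if st[i,4]>25:
            P=C[lab==i]; print(n,"stoptop?",st[i],cv2.minAreaRect((P[:,:2]*1000).astype(np.float32)),P[:,2].mean().round(4))
    rail=box(.3,.95,-.5,0.1,.120,.131)
    P=C[rail]; print(n,"rail",len(P),cv2.minAreaRect((P[:,:2]*1000).astype(np.float32)),P[:,2].mean())
    tab=box(.3,.6,-.4,0,.135,.155); P=C[tab]; print(n,"tab",len(P),P.mean(0) if len(P) else 0, cv2.minAreaRect((P[:,:2]*1000).astype(np.float32)) if len(P) else 0)
    q=box(.2,.95,-.5,.1,.015,.3)
    sc=np.zeros((400,400),np.uint8)
E
python3 m1.py
```

```text
scene orange [371 161  29  33 810] [0.492 0.308 0.017] [ 0.431 -0.179  0.008] [0.971 0.359 0.713]
scene orange [198 261   9  33 237] [ 0.631 -0.164  0.111] [ 0.601 -0.179  0.106] [ 0.659 -0.149  0.113]
scene orange [169 263  14  40 365] [ 0.616 -0.207  0.106] [ 0.584 -0.222  0.064] [ 0.971 -0.179  0.713]
scene orange [208 274   5  32  90] [ 0.634 -0.16   0.056] [ 0.607 -0.169  0.023] [ 0.657 -0.15   0.077]
scene stoptop? [269 185  42  29 267] ((485.0924987792969, 64.02862548828125), (17.486360549926758, 110.29856872558594), 16.007204055786133) 0.0499
scene rail 3887 ((590.78564453125, -201.59815979003906), (172.6484832763672, 295.9443359375), 69.96395874023438) 0.12503897055668461
scene tab 230 [ 0.47343634 -0.15837051  0.14427143] ((472.8710021972656, -158.019287109375), (66.66018676757812, 6.772224426269531), 70.3154296875)
side orange [306 141  15  21 169] [ 0.611 -0.203  0.097] [ 0.583 -0.219  0.065] [ 0.641 -0.191  0.112]
side orange [291 146  15  17  74] [ 0.626 -0.16   0.107] [ 0.6   -0.213  0.047] [ 0.659 -0.148  0.112]
side orange [ 184  304   38   52 1262] [0.484 0.317 0.014] [ 0.13   0.267 -0.   ] [0.544 0.469 0.819]
side stoptop? [268 229  24  37 188] ((487.65911865234375, 65.97517395019531), (12.493215560913086, 111.6135482788086), 15.414009094238281) 0.0486
side rail 1001 ((592.9133911132812, -200.46331787109375), (174.39138793945312, 298.5210266113281), 69.84183502197266) 0.12460721750817871
side tab 117 [ 0.47219141 -0.15421731  0.14363387] ((473.3986511230469, -155.26576232910156), (67.90689849853516, 7.951352119445801), 70.45436096191406)
```

```bash
cat > m2.py <<'E'
from h import *
for n in("scene","side"):
    s=dict(np.load(f"{n}0.npz")); C=cloud(s); b,g,r=[s["color"][...,i].astype(int) for i in range(3)]
    V=s["z_map"]>0
    m=((r>100)&(r>g*1.7)&(r>b*2)).astype(np.uint8)
    k,lab,st,ce=cv2.connectedComponentsWithStats(m)
    for i in range(1,k):
        P=C[(lab==i)&V]
        if st[i,4]>600: 
            T=P[abs(P[:,2]-.012)<.004]; print(n,"tile",len(T),cv2.minAreaRect((T[:,:2]*1000).astype(np.float32)),T[:,2].mean())
    # all objects above bench in area
    H=C[...,2]; q=V&(H>.006)&(H<.2)&(C[...,0]>.25)&(C[...,0]<.75)&(C[...,1]>-.1)&(C[...,1]<.5)
    k,lab,st,ce=cv2.connectedComponentsWithStats(q.astype(np.uint8))
    for i in range(1,k):
        if st[i,4]>40:
            P=C[lab==i]; print(n,st[i],P.min(0).round(3),P.max(0).round(3))
    # stop face: local frame
    a=np.radians(15.7); X=np.array([np.cos(a),np.sin(a)]); Y=np.array([-X[1],X[0]])
    d=C[...,:2]-np.array([.492,.067]); lx=d@X; ly=d@Y
    f=V&(abs(ly)<.05)&(abs(lx)<.02)&(H>.008)&(H<.044)
    if n=="scene":
        P=C[f]; c=np.polyfit(ly[f],lx[f],1); print("face fit",c,np.std(lx[f]-np.polyval(c,ly[f])),f.sum())
    t=V&(abs(ly)<.07)&(abs(lx)<.03)&(H>.02)&(H<.055); print("face y range",ly[t].min(),ly[t].max(), "xmax",np.percentile(lx[t],98))
E
python3 m2.py
```

```text
scene tile 818 ((487.15179443359375, 312.054443359375), (60.571319580078125, 101.60392761230469), 62.01698684692383) 0.01318441820116602
scene [376 106  72  58 948] [0.266 0.404 0.006] [0.497 0.5   0.011]
scene [311 134  56  56 625] [0.322 0.188 0.006] [0.477 0.342 0.026]
scene [371 161  29  34 849] [0.431 0.263 0.006] [0.544 0.36  0.017]
scene [ 253  181   58   43 1302] [ 0.412 -0.004  0.006] [0.508 0.118 0.054]
scene [213 192  19  69 520] [ 0.48  -0.1    0.007] [ 0.562 -0.07   0.131]
scene [ 388  219   73   64 2135] [0.652 0.171 0.006] [0.741 0.336 0.118]
scene [494 220  42  27 331] [0.718 0.402 0.025] [0.75  0.5   0.048]
scene [361 225  33  29 719] [0.596 0.169 0.006] [0.664 0.237 0.017]
scene [347 253  27  43 654] [0.696 0.084 0.007] [0.728 0.116 0.118]
scene [ 287  291   33   41 1058] [ 0.696 -0.045  0.008] [0.75  0.012 0.064]
face fit [ 0.00588365 -0.00073326] 0.0027541775586560706 347
face y range -0.056346615069651225 0.054181256266837736 xmax 0.0009161025767329134
side tile 1228 ((487.9587707519531, 314.3796691894531), (59.8715705871582, 101.0085678100586), 62.13760375976562
[... 165 characters left out ...]
]
side [196 185  18  36 395] [0.695 0.086 0.006] [0.728 0.118 0.117]
side [165 203  21  36 423] [0.702 0.173 0.006] [0.736 0.205 0.116]
side [ 268  229   44   56 1208] [ 0.413 -0.     0.006] [0.508 0.121 0.053]
side [127 239  41  41 983] [0.652 0.247 0.006] [0.742 0.336 0.057]
side [184 246  28  25 528] [0.598 0.172 0.006] [0.664 0.239 0.015]
side [ 52 276  46  44 646] [0.719 0.399 0.007] [0.75  0.5   0.045]
side [242 293  45  37 291] [0.357 0.19  0.006] [0.477 0.207 0.016]
side [ 184  303   38   52 1281] [0.43  0.265 0.006] [0.545 0.364 0.015]
side [235 328  60  57 685] [0.326 0.195 0.007] [0.361 0.345 0.026]
face y range -0.055619647585528835 0.057208265589599426 xmax 0.0010476411819732802
```

Emit:
step_arm:
  moves: [1,1,1,0,0.16,1,1,1,0,0.16,1,1,1,0,0.16,1,1,1,0,0.16,1,1,1,0,0.16]
  grip_force: 20

```text
t: 0.72
tcp_pos: [0.3506, -0.404, 0.3036]
tool_rot: [0.931, 0.364, 0.0, -0.001]
force: [0.4, -0.1, 0.2]
finger_gap: 0.998
gripper_force: 0.0
```

Emit:
step_arm:
  moves: [1,0.838,1,0,0.16,1,0.838,1,0,0.16,1,0.838,1,0,0.16,1,0.838,1,0,0.16]

```text
t: 1.23
tcp_pos: [0.5106, -0.2136, 0.3037]
tool_rot: [0.812, 0.584, -0.0, -0.0]
force: [0.2, -0.4, 1.4]
finger_gap: 0.997
gripper_force: 0.0
```

Emit:
step_arm:
  moves: [1,0,1,0,0.16,1,0,1,0,0.16,1,0,1,0,0.16,1,0,1,0,0.16]

```text
t: 1.72
tcp_pos: [0.5085, -0.0117, 0.3035]
tool_rot: [0.64, 0.769, -0.0, -0.001]
force: [-0.2, -0.0, -0.5]
finger_gap: 0.998
gripper_force: 0.0
```

Emit:
step_arm:
  moves: [1,0,1,0,0.16,1,0,1,0,0.16,1,0,1,0,0.16,1,0,1,0,0.16]

```text
t: 2.22
tcp_pos: [0.5096, 0.1871, 0.3037]
tool_rot: [0.429, 0.903, 0.0, 0.0]
force: [0.2, -0.6, -0.1]
finger_gap: 0.999
gripper_force: 0.0
```

Emit:
step_arm:
  moves: [0.9,0,0.52,-0.5,0.128,0.9,0,0.52,-0.5,0.128,0.9,0,0.52,-0.5,0.128,0.9,0,0.52,-0.5,0.128]

```text
t: 2.72
tcp_pos: [0.5098, 0.2879, 0.203]
tool_rot: [0.242, 0.97, -0.001, -0.001]
force: [0.3, -0.3, -0.1]
finger_gap: 0.897
gripper_force: 0.0
```

Run:
```python
from h import *
s=snap("wrist"); st=manip.sense(); cv2.imwrite("pics/w1.png",s["color"])
hsv=cv2.cvtColor(s["color"],cv2.COLOR_BGR2HSV); b,g,r=[s["color"][...,i].astype(int) for i in range(3)]
m=((r>80)&(r>g*1.7)&(r>b*2)).astype(np.uint8)
c=max(cv2.findContours(m,0,2)[0],key=cv2.contourArea); box=cv2.approxPolyDP(c,0.03*cv2.arcLength(c,True),True)[:,0]
print(box.tolist()); P=plane(s,c[:,0],.012); print(cv2.minAreaRect((P[:,:2]*1000).astype(np.float32)))
R=Ro.from_quat(st["tool_rot"]).as_matrix(); print(st["tcp_pos"],"Yang",np.degrees(np.arctan2(R[1,1],R[0,1])), s["fovy"], s["M"][:3,3])
```

```text
[[251, 93], [254, 222], [327, 221], [333, 94]]
((487.37884521484375, 314.0267333984375), (60.786258697509766, 100.35628509521484), 62.25340270996094)
[0.51038891 0.28749246 0.20415722] Yang 61.89630699796711 63.035359967272065 [0.4419281  0.32458691 0.27340614]
```

View pics/w1.png

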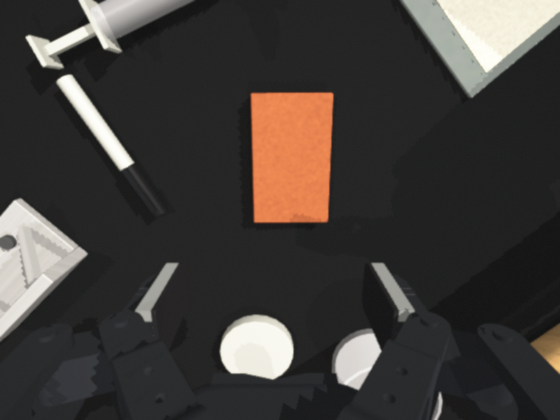

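The wrist view shows the tile with corners at (251,93), (333,94), (327,221) and (254,222). That agrees with the first measurement to within 1 mm. I'll grip it near its far end.

Emit:
step_arm:
  moves: [0.9,0.031,0.055,-0.3,0,0.9,0.031,0.055,-0.55,0,0.9,0.031,0.055,-0.67,0,0.9,0.031,0.055,-0.67,0,0.6,0.031,0.055,-0.67,0,0.6,0.031,0.055,-0.67,0,0.6,0.031,0.055,-0.67,0,0.6,0.031,0.055,-0.67,0]

```text
t: 3.78
tcp_pos: [0.5174, 0.2995, 0.0722]
tool_rot: [0.242, 0.97, 0.001, 0.002]
force: [0.1, -4.2, 7.4]
finger_gap: 0.692
gripper_force: 22.8
```

Emit:
step_arm:
  moves: [0.6,0,0,0.05,0,0.6,0,0,0.12,0,0.6,0,0,0.2,0,0.6,0,0,0.2,0]

```text
t: 4.28
tcp_pos: [0.5167, 0.3002, 0.1118]
tool_rot: [0.241, 0.97, 0.001, 0.002]
force: [1.4, -0.7, -1.7]
finger_gap: 0.695
gripper_force: 22.0
```

Run:
```python
from h import *
s=snap("wrist"); st=manip.sense(); print(st["tcp_pos"],st["force"],st["ft_torque"],st["finger_gap"])
t=snap("side"); cv2.imwrite("pics/w2.png",np.hstack([s["color"][::2,::2],t["color"][210:420,60:340]]))
C=cloud(s); b,g,r=[s["color"][...,i].astype(int) for i in range(3)]
m=(r>80)&(r>g*1.7)&(r>b*2)&(s["z_map"]>0); P=C[m]; P=P[P[:,2]<.1]
c=P.mean(0); A=P-c; w,v=np.linalg.eigh(A.T@A); print(len(P),c,v.T.round(3),"slope",np.degrees(np.arcsin(v[2,2])),P[:,2].min(),P[:,2].max())
```

```text
[0.51624322 0.29997618 0.11099018] [-0.51075759 -0.33769054 -1.5701272 ] [-0.01172218 -0.03493477 -0.02330766] 0.6954331494624247
1884 [0.52692551 0.31438882 0.050275  ] [[-0.149  0.207  0.967]
 [-0.025 -0.978  0.205]
 [-0.988 -0.007 -0.151]] slope -8.688754149889434 -0.0009125753177754992 0.05379817335307824
```

View pics/w2.png

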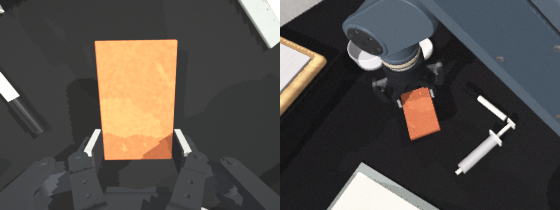

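The tile is still held flat, 40 mm up. I'll carry it to the front of the stop and turn it square.

Emit:
step_arm:
  moves: [0.6,0.1,-0.2,0,0.05,0.6,0.2,-0.45,0,0.1,0.6,0.296,-0.7,0,0.15,0.6,0.296,-0.9,0,0.2,0.6,0.296,-1,0,0.243,0.6,0.296,-1,0,0.243]

```text
t: 5.12
tcp_pos: [0.5749, 0.0981, 0.1093]
tool_rot: [-0.135, 0.991, 0.0, -0.001]
force: [-0.3, 0.9, -1.8]
finger_gap: 0.696
gripper_force: 22.1
```

Emit:
step_arm:
  moves: [0.6,0,-0.046,0,0,0.6,0,-0.046,0,0,0.6,0,-0.046,0,0]

```text
t: 5.5
tcp_pos: [0.5749, 0.0912, 0.1099]
tool_rot: [-0.137, 0.991, 0.0, -0.0]
force: [-0.8, 1.2, -1.5]
finger_gap: 0.696
gripper_force: 22.1
```

Run:
```python
from h import *
s=snap("wrist"); st=manip.sense(); R=Ro.from_quat(st["tool_rot"]).as_matrix(); print(st["tcp_pos"],st["force"],"Yang",np.degrees(np.arctan2(R[1,1],R[0,1])))
cv2.imwrite("pics/w3.png",s["color"])
C=cloud(s); V=s["z_map"]>0; H=C[...,2]
t=V&(H>.044)&(H<.055)&(C[...,0]<.52)&(C[...,0]>.44); b,g,r=[s["color"][...,i].astype(int) for i in range(3)]
o=(r>80)&(r>g*1.7)&(r>b*2); t&=~o
k,lab,stt,ce=cv2.connectedComponentsWithStats(t.astype(np.uint8))
for i in range(1,k):
    if stt[i,4]>100: print(stt[i],cv2.minAreaRect((C[lab==i][:,:2]*1000).astype(np.float32)),H[lab==i].mean())
P=C[o&V]; P=P[P[:,2]<.1]; print("tile",cv2.minAreaRect((P[:,:2]*1000).astype(np.float32)),np.percentile(P[:,2],[2,50,98]))
```

```text
[0.57499952 0.09119744 0.1099277 ] [-0.28700001 -0.02452225 -1.0102804 ] Yang 105.8119199784453
[  112    28   315    48 10307] ((485.5426330566406, 65.19855499267578), (15.368793487548828, 110.80463409423828), 15.473336219787598) 0.04994473314314321
tile ((558.9695434570312, 87.22966003417969), (138.76235961914062, 83.1299819946289), 16.80787467956543) [0.0484561  0.04985142 0.05110358]
```

View pics/w3.png

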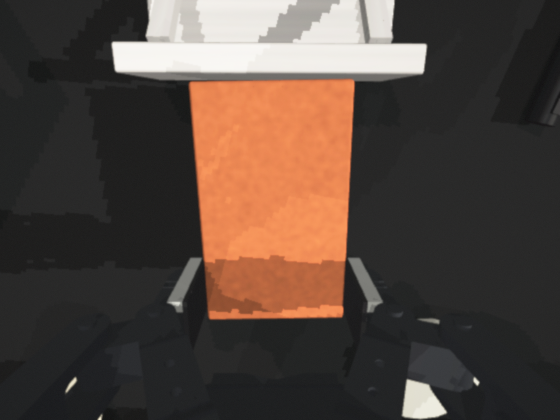

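The wrist view shows the tile's near edge at row 81 and the stop's top edge at row 73, so the gap is about 3 mm and nearly square. Next I'll lower the tile and press its end against the stop.

Emit:
step_arm:
  moves: [0.6,0,0,-0.1,0,0.6,0,0,-0.18,0,0.6,0,0,-0.18,0,0.6,-0.014,-0.004,-0.18,0,0.6,-0.029,-0.008,-0.18,0,0.6,-0.029,-0.008,-0.18,0]

```text
t: 6.3
tcp_pos: [0.5726, 0.0895, 0.0753]
tool_rot: [-0.136, 0.991, 0.0, 0.005]
force: [4.9, 3.8, -3.0]
finger_gap: 0.698
gripper_force: 22.4
```

Emit:
step_arm:
  moves: [0.6,0,0,0.035,0,0.6,-0.001,0,0.07,0,0.6,-0.006,-0.002,0.105,0,0.6,-0.014,-0.004,0.138,0,0.6,-0.025,-0.007,0.17,0,0.6,-0.038,-0.011,0.2,0,0.6,-0.038,-0.011,0.2,0]

```text
t: 7.18
tcp_pos: [0.5609, 0.0867, 0.1143]
tool_rot: [-0.137, 0.991, 0.0, -0.001]
force: [2.1, 0.8, -1.7]
finger_gap: 0.693
gripper_force: 22.1
```

```bash
cat > tilt.py <<'E'
from h import *
import sys
st=manip.sense(); print(st["tcp_pos"].round(4),st["force"].round(1),st["finger_gap"])
X=np.array([.962,.274]);Y=np.array([-.274,.962]);O=np.array([.4915,.0667])
for n in sys.argv[2:]:
    s=snap(n); C=cloud(s);V=s["z_map"]>0; b,g,r=[s["color"][...,i].astype(int) for i in range(3)]
    o=V&(r>80)&(r>g*1.7)&(r>b*2); d=C[...,:2]-O; lx=d@X; ly=d@Y
    o&=(lx>-.06)&(lx<.14)&(abs(ly)<.06)&(C[...,2]<.14)
    print(n,o.sum())
    if o.sum()>30:
        x,z=lx[o]*1000,C[...,2][o]*1000
        print(" x range",np.percentile(x,[2,98]),"z",np.percentile(z,[2,98]),"y",np.percentile(ly[o]*1000,[2,98]))
        for lo in range(-5,115,10):
            k=(z>=lo)&(z<lo+10)
            if k.sum()>10: print("  z",lo+5,"x med",np.median(x[k]).round(1),k.sum())
    cv2.imwrite(f"pics/{sys.argv[1]}_{n}.png",s["color"])
E
python3 tilt.py t1 wrist scene
```

```text
[0.5609 0.0867 0.1143] [ 2.1  0.8 -1.7] 0.6934601313811103
wrist 23953
 x range [ 4.97392008 89.56969421] z [18.83378298 61.55501902] y [-27.34375251  30.2966277 ]
  z 0 x med 138.1 237
  z 20 x med 9.8 3706
  z 30 x med 25.3 4727
  z 40 x med 45.5 3678
  z 50 x med 67.2 6264
  z 60 x med 83.2 5341
scene 475
 x range [ 6.60309483 94.25527032] z [ 0.70702676 64.27389406] y [-29.44746645  29.34811205]
  z 0 x med 70.9 24
  z 20 x med 11.9 30
  z 30 x med 26.4 27
  z 40 x med 50.4 18
  z 50 x med 68.6 133
  z 60 x med 87.2 230
```

The tile is pivoting as planned: tilt is about 29°, with its lower edge about 8 mm up and at the stop. I'll continue the arc a little lower.

Emit:
step_arm:
  moves: [0.6,-0.02,-0.005,0.02,0,0.6,-0.04,-0.011,0.042,0,0.6,-0.062,-0.018,0.056,0,0.6,-0.087,-0.025,0.074,0,0.6,-0.114,-0.032,0.093,0,0.6,-0.143,-0.041,0.11,0,0.6,-0.143,-0.041,0.11,0]

```text
t: 8.15
tcp_pos: [0.5329, 0.0782, 0.1367]
tool_rot: [-0.137, 0.991, -0.0, 0.0]
force: [2.7, 0.6, 1.0]
finger_gap: 0.694
gripper_force: 21.3
```

```bash
python3 tilt.py t2 wrist scene
```

```text
[0.5329 0.0782 0.1367] [2.7 0.6 1. ] 0.6938657269609889
wrist 21818
 x range [10.27073991 64.23137133] z [23.32105814 91.43354014] y [-27.5050473   29.45839934]
  z 0 x med 52.6 49
  z 20 x med 9.9 696
  z 30 x med 15.0 1985
  z 40 x med 22.2 2243
  z 50 x med 29.4 2549
  z 60 x med 36.6 2918
  z 70 x med 43.8 3326
  z 80 x med 51.0 3846
  z 90 x med 57.8 4206
scene 334
 x range [ 9.67435256 67.95274751] z [ 0.60333446 93.24107262] y [-30.24343307  29.7361643 ]
  z 0 x med 23.6 18
  z 20 x med 13.6 14
  z 30 x med 16.8 17
  z 40 x med 23.4 22
  z 50 x med 29.4 19
  z 60 x med 34.8 15
  z 70 x med 44.1 19
  z 80 x med 53.3 32
  z 90 x med 62.7 173
```

Emit:
step_arm:
  moves: [0.6,-0.029,-0.008,0.014,0,0.6,-0.058,-0.016,0.025,0,0.6,-0.087,-0.025,0.034,0,0.6,-0.115,-0.033,0.04,0,0.6,-0.147,-0.042,0.045,0,0.6,-0.178,-0.051,0.048,0,0.6,-0.212,-0.06,0.05,0,0.6,-0.212,-0.06,0.05,0,0.6,-0.212,-0.06,0.05,0]

```text
t: 9.38
tcp_pos: [0.4903, 0.0665, 0.1458]
tool_rot: [-0.137, 0.991, 0.0, -0.001]
force: [1.7, 1.5, 0.0]
finger_gap: 0.684
gripper_force: 21.5
```

```bash
python3 tilt.py t3 wrist scene side
```

```text
[0.4903 0.0665 0.1458] [1.7 1.5 0. ] 0.683585876813774
wrist 13755
 x range [ 4.58351866 19.66278175] z [ 47.17203938 105.77986151] y [-26.83532932  29.64687906]
  z 0 x med 112.3 63
  z 40 x med 4.6 26
  z 50 x med 4.8 1040
  z 60 x med 5.6 1248
  z 70 x med 6.4 1477
  z 80 x med 7.1 1758
  z 90 x med 7.9 2093
  z 100 x med 9.3 4337
  z 110 x med 12.6 1713
scene 711
 x range [ 6.7371722  20.14585323] z [  8.09617257 107.12107905] y [-29.86616132  26.64994986]
  z 10 x med 12.4 41
  z 20 x med 13.0 55
  z 30 x med 14.0 56
  z 40 x med 14.8 58
  z 50 x med 15.5 54
  z 60 x med 16.5 57
  z 70 x med 17.1 66
  z 80 x med 18.1 63
  z 90 x med 18.7 66
  z 100 x med 19.2 93
  z 110 x med 15.1 92
side 56
 x range [ 5.02067368 17.4105473 ] z [ 24.54134413 101.11224376] y [-26.19936285  32.83066487]
  z 50 x med 6.3 19
  z 60 x med 7.1 12
```

The tile is within 4.5° of upright, but its top is at about 106 mm, so it is still some 5 mm off the bench. I'll lower it and push it flush.

Emit:
step_arm:
  moves: [0.6,0,0,-0.013,0,0.6,-0.01,-0.003,-0.025,0,0.6,-0.02,-0.006,-0.03,0,0.6,-0.034,-0.01,-0.035,0,0.6,-0.034,-0.01,-0.035,0]

```text
t: 10.15
tcp_pos: [0.4828, 0.0644, 0.1389]
tool_rot: [-0.137, 0.991, 0.0, -0.001]
force: [0.7, 0.4, -1.0]
finger_gap: 0.603
gripper_force: 0.0
```

```bash
python3 tilt.py t4 wrist scene
```

```text
[0.4828 0.0644 0.1389] [ 0.7  0.4 -1. ] 0.6033661328597021
wrist 11156
 x range [ 1.1504889  12.50717906] z [ 52.18013318 101.37254046] y [-24.0078991   26.73040089]
  z 0 x med 103.9 42
  z 50 x med 1.8 485
  z 60 x med 1.8 1170
  z 70 x med 1.8 1327
  z 80 x med 1.8 1570
  z 90 x med 1.8 1921
  z 100 x med 5.3 4638
scene 765
 x range [ 3.31252425 13.82283099] z [  4.33589722 102.0703979 ] y [-29.91723586  26.46846536]
  z 0 x med 12.6 18
  z 10 x med 12.6 63
  z 20 x med 12.3 63
  z 30 x med 12.3 60
  z 40 x med 12.3 68
  z 50 x med 12.6 63
  z 60 x med 12.3 68
  z 70 x med 12.4 64
  z 80 x med 12.3 73
  z 90 x med 12.4 72
  z 100 x med 9.1 153
```

The tile now stands vertical and flush against the stop with its top at 101 mm, free of the pads. I'll open, back off upwards and turn 90° for the fresh grasp.

Emit:
step_arm:
  moves: [0.95,-0.02,-0.006,0,0,0.95,-0.02,-0.006,0,0,0.95,-0.02,-0.006,0,0,0.95,-0.02,-0.006,0.3,0,0.95,-0.02,-0.006,0.5,0,0.95,-0.02,-0.006,0.5,0]

```text
t: 11.0
tcp_pos: [0.4816, 0.0632, 0.2416]
tool_rot: [-0.137, 0.991, -0.001, 0.004]
force: [-0.4, 0.4, 0.2]
finger_gap: 0.949
gripper_force: 0.0
```

```bash
python3 tilt.py t5 wrist scene side
python3 - <<'E'
from h import *
a=cv2.imread("pics/t5_scene.png")[120:300,200:440]; b=cv2.imread("pics/t5_side.png")[180:360,180:420]
cv2.imwrite("pics/t5.png",np.hstack([a,b]))
E
```

```text
[0.4816 0.0632 0.2416] [-0.4  0.4  0.2] 0.9489167871344928
wrist 2229
 x range [ 1.25351664 61.29094375] z [  0.36188033 100.64383637] y [-28.15148762  29.84647149]
  z 0 x med 61.3 93
  z 50 x med 1.7 67
  z 60 x med 1.8 327
  z 70 x med 1.7 361
  z 80 x med 1.7 404
  z 90 x med 1.8 455
  z 100 x med 2.1 522
scene 759
 x range [ 3.01854126 13.69348757] z [  6.12875155 102.19600767] y [-30.32310131  26.00553778]
  z 0 x med 12.1 12
  z 10 x med 12.7 59
  z 20 x med 12.4 62
  z 30 x med 12.6 62
  z 40 x med 12.4 65
  z 50 x med 12.3 65
  z 60 x med 12.3 67
  z 70 x med 12.5 64
  z 80 x med 12.5 69
  z 90 x med 12.4 75
  z 100 x med 9.3 159
side 157
 x range [ 1.89357088 13.06821537] z [36.42087264 99.03728875] y [-23.79780251  31.62127694]
  z 50 x med 3.3 14
  z 60 x med 2.6 30
  z 70 x med 2.7 30
  z 80 x med 2.7 32
  z 90 x med 2.8 31
  z 100 x med 2.8 15
```

View pics/t5.png

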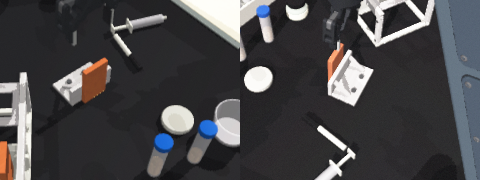

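The tile stands by itself against the stop, which both views confirm. Turning and taking it by its broad faces.

Emit:
step_arm:
  moves: [0.8,0.084,0.028,0,-0.055,0.8,0.084,0.028,0,-0.11,0.8,0.084,0.028,0,-0.165,0.8,0.084,0.028,0,-0.22,0.8,0.084,0.028,0,-0.275,0.8,0.084,0.028,0,-0.33,0.8,0.084,0.028,0,-0.385,0.8,0.084,0.028,0,-0.44,0.8,0.084,0.028,0,-0.5,0.8,0.084,0.028,0,-0.5]

```text
t: 12.4
tcp_pos: [0.4958, 0.0689, 0.2374]
tool_rot: [0.603, 0.798, -0.001, -0.001]
force: [-0.4, 0.6, -0.0]
finger_gap: 0.798
gripper_force: 0.0
```

```bash
python3 tilt.py t6 wrist
python3 - <<'E'
from h import *
st=manip.sense();R=Ro.from_quat(st["tool_rot"]).as_matrix(); print("Yang",np.degrees(np.arctan2(R[1,1],R[0,1])))
d=st["tcp_pos"][:2]-[.4915,.0667]; print("tool stop xy",d@[.962,.274],d@[-.274,.962])
E
```

```text
[0.4958 0.0689 0.2374] [-0.4  0.6 -0. ] 0.7976158695152124
wrist 1196
 x range [ 2.66112398 13.70260376] z [  4.39241218 101.54841061] y [-28.03184459  30.97962849]
  z 0 x med 12.2 30
  z 10 x med 8.2 19
  z 20 x med 8.0 25
  z 30 x med 7.9 30
  z 40 x med 7.8 33
  z 50 x med 8.4 32
  z 60 x med 8.6 38
  z 70 x med 8.1 41
  z 80 x med 7.9 51
  z 90 x med 7.9 59
  z 100 x med 8.3 838
Yang 15.948828149541631
tool stop xy 0.004892074594324605 0.0008956011885091059
```

Emit:
step_arm:
  moves: [0.8,0.014,0.004,-0.2,0,0.8,0.014,0.004,-0.4,0,0.8,0.014,0.004,-0.46,0,0.5,0.014,0.004,-0.46,0,0.25,0.014,0.004,-0.46,0,0.05,0.014,0.004,-0.46,0,0.05,0.014,0.004,-0.46,0,0.05,0.014,0.004,-0.46,0,0.05,0.014,0.004,-0.46,0,0.05,0.014,0.004,-0.46,0]
  grip_force: 35

```text
t: 13.7
tcp_pos: [0.5, 0.0696, 0.1482]
tool_rot: [0.603, 0.798, 0.001, 0.001]
force: [-1.5, -0.4, 6.3]
finger_gap: 0.133
gripper_force: 35.1
```

Emit:
step_arm:
  moves: [0.05,0,0,0.05,0,0.05,0,0,0.2,0,0.05,0,0,0.45,0,0.05,0,0,0.7,0,0.05,0,0,0.8,0,0.05,0,0,0.8,0]

```text
t: 14.45
tcp_pos: [0.4999, 0.0697, 0.3089]
tool_rot: [0.603, 0.798, 0.001, 0.002]
force: [-1.1, 0.9, -1.7]
finger_gap: 0.133
gripper_force: 35.0
```

Emit:
step_arm:
  moves: [0.05,0.1,-0.15,0,0.05,0.05,0.2,-0.35,0,0.1,0.05,0.3,-0.55,0,0.15,0.05,0.4,-0.75,0,0.2,0.05,0.45,-0.9,0,0.25,0.05,0.48,-1,0,0.3,0.05,0.48,-1,0,0.3]

```text
t: 15.32
tcp_pos: [0.595, -0.1315, 0.3049]
tool_rot: [0.178, 0.984, 0.0, -0.002]
force: [-0.9, -0.0, -1.3]
finger_gap: 0.135
gripper_force: 35.0
```

Emit:
step_arm:
  moves: [0.05,0,-0.2,0,0,0.05,0,-0.4,0,0,0.05,0,-0.617,0,0,0.05,0,-0.617,0,0,0.05,0,-0.617,0,0]

```text
t: 15.95
tcp_pos: [0.5948, -0.2521, 0.3059]
tool_rot: [0.176, 0.984, 0.001, -0.001]
force: [-0.1, 0.7, -0.1]
finger_gap: 0.134
gripper_force: 35.0
```

```bash
cat > bay.py <<'E'
from h import *
import sys
st=manip.sense();R=Ro.from_quat(st["tool_rot"]).as_matrix(); print(st["tcp_pos"].round(4),st["force"].round(1),st["finger_gap"],"Yang",np.degrees(np.arctan2(R[1,1],R[0,1])))
a=np.radians(-20.1);X=np.array([np.cos(a),np.sin(a)]);Y=np.array([-X[1],X[0]]);O=np.array([.6129,-.2087])
d=st["tcp_pos"][:2]-O; print("tool rack xy",d@X,d@Y)
for n in sys.argv[2:]:
    s=snap(n);C=cloud(s);V=s["z_map"]>0;b,g,r=[s["color"][...,i].astype(int) for i in range(3)]
    d=C[...,:2]-O; lx,ly,H=(d@X)*1000,(d@Y)*1000,C[...,2]*1000
    near=V&(abs(lx)<200)&(abs(ly)<130)&(H>3)
    o=near&(r>60)&(r>g*1.6)&(r>b*1.8)
    k,lab,stt,ce=cv2.connectedComponentsWithStats(o.astype(np.uint8))
    for i in range(1,k):
        if stt[i,4]>60:
            m=lab==i; pc=lambda v:np.percentile(v[m],[3,50,97]).round(1); print(n,"orange",stt[i],"x",pc(lx),"y",pc(ly),"z",pc(H))
    for nm,q in(("rails",near&(H>121)&(H<130)&(abs(abs(ly)-80)<14)),):
        for sg in(-1,1):
            m=q&(ly*sg>0)
            if m.sum()>50: print(n,nm,sg,"y",np.percentile(ly[m],[3,50,97]).round(1),"x",np.percentile(lx[m],[2,98]).round(1),"slope",np.polyfit(lx[m],ly[m],1)[0].round(4))
    cv2.imwrite(f"pics/{sys.argv[1]}_{n}.png",s["color"])
E
python3 bay.py b1 wrist scene side
```

```text
[ 0.5948 -0.2521  0.3059] [-0.1  0.7 -0.1] 0.13432959302760036 Yang 69.70912696232024
tool rack xy -0.0021085068249361107 -0.047015493790762454
wrist orange [ 312  153   29   82 1866] x [-30.5  -5.2  24.9] y [-6. -4.  5.] z [ 31.9 109.3 111.4]
wrist orange [ 356  153   46   82 2785] x [-30.4  -3.7  25.6] y [41.8 42.3 52.5] z [ 25.   95.6 111.2]
wrist orange [ 259  174   32  187 5140] x [-33.1 -16.2  22.7] y [-51.8 -46.3 -41. ] z [182.4 257.7 259. ]
wrist rails -1 y [-85.5 -79.7 -73.9] x [-138.2   44. ] slope -0.0029
wrist rails 1 y [73.9 79.2 85.7] x [-137.3  100. ] slope 0.0005
scene orange [ 110  223   34   57 1020] x [-24.9  15.9  27.8] y [-51.7 -41.6 -40.7] z [164.1 210.3 259.3]
scene orange [198 261  15  45 508] x [-26.3   6.6  29.6] y [42.4 51.1 53.5] z [ 30.9 102.7 112.5]
scene orange [169 262  19  46 570] x [-26.6   2.6  29.3] y [-5.3  4.9  5.6] z [ 28.1  94.2 112.4]
scene rails -1 y [-86.4 -80.1 -74.2] x [-98.8 123.2] slope -0.0054
scene rails 1 y [73.4 79.5 85.2] x [-162.1  121.9] slope 0.0024
side orange [324  96  19  39 438] x [-32.9 -18.8  19.3] y [-50.1 -39.9 -37.8] z [164.2 204.9 256.3]
side orange [291 141  30  24 281] x [-30.4   2.1  27.4] y [-0.9  6.8 55.8] z [ 48.1  98.2 110.8]
side rails -1 y [-85.  -77.4 -72. ] x [-119.9  120. ] slope -0.002
side rails 1 y [75.5 81.9 87.5] x [-167.   118.1] slope -0.0011
```

Rails and neighbouring tiles confirm the rack frame to about 1 mm. The held tile is about 1.5 mm off in y and 2.5 mm off in x, so I'll correct that and lower it to just above the lead-in.

Emit:
step_arm:
  moves: [0.05,0.009,-0.011,0,0,0.05,0.009,-0.011,-0.15,0,0.05,0.009,-0.011,-0.3,0,0.05,0.009,-0.011,-0.395,0,0.05,0.009,-0.011,-0.395,0]

```text
t: 16.73
tcp_pos: [0.5966, -0.255, 0.2262]
tool_rot: [0.175, 0.984, 0.001, -0.002]
force: [0.1, 0.7, -0.6]
finger_gap: 0.133
gripper_force: 35.0
```

```bash
python3 bay.py b2 wrist scene
python3 - <<'E'
from h import *
a=cv2.imread("pics/b2_wrist.png"); b=cv2.imread("pics/b2_scene.png")[170:380,80:270]
cv2.imwrite("pics/b2.png",np.hstack([cv2.resize(a,(400,300)),cv2.resize(b,(271,300))]))
E
```

```text
[ 0.5966 -0.255   0.2262] [ 0.1  0.7 -0.6] 0.13323807485405756 Yang 69.79541413089675
tool rack xy 0.0005954874446214678 -0.049107453485484544
wrist orange [ 324  166   47  115 4056] x [-30.5  -5.2  25.4] y [-6.1 -5.1  4.7] z [ 30.4 106.2 111.2]
wrist orange [ 378  166   79  115 6202] x [-30.4  -3.8  25.9] y [41.7 42.3 52.2] z [ 24.1  93.3 111.1]
wrist orange [ 259  175   32  187 5160] x [-30.5 -13.   26.1] y [-53.9 -48.4 -43.1] z [104.9 178.  179.3]
wrist rails -1 y [-85.5 -79.8 -73.9] x [-116.7   26.5] slope -0.0063
wrist rails 1 y [73.6 78.  85.6] x [-113.5   72.1] slope 0.011
scene orange [125 254  28  50 753] x [-19.4  20.   31.2] y [-54.6 -44.4 -43.4] z [ 86.8 133.3 180.8]
scene orange [198 261  15  45 506] x [-26.1   6.8  29.7] y [42.3 51.1 53.5] z [ 31.3 102.9 112.4]
scene orange [169 262  19  46 566] x [-26.3   2.7  29.4] y [-5.3  4.9  5.7] z [ 29.   94.7 112.4]
scene rails -1 y [-86.5 -80.  -74.4] x [-165.1  123.7] slope -0.0053
scene rails 1 y [73.3 79.5 85.2] x [-162.4  122. ] slope 0.0035
```

View pics/b2.png

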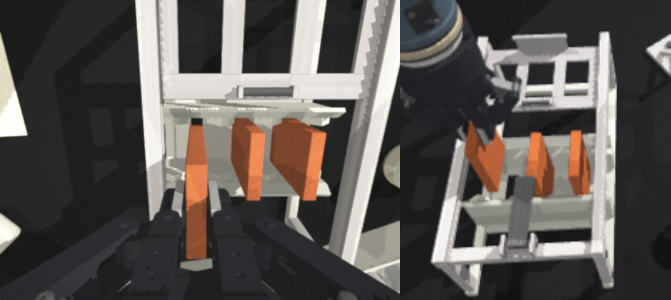

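The held tile lines up with the neighbours (x from −30 to +26, y centre −48.5). I'll lower it into the bay.

Emit:
step_arm:
  moves: [0.05,0,0.002,-0.05,0,0.05,0,0.002,-0.1,0,0.05,0,0.002,-0.15,0,0.05,0,0.002,-0.2,0,0.05,0,0.002,-0.25,0,0.05,0,0.002,-0.29,0,0.05,0,0.002,-0.32,0,0.05,0,0.002,-0.32,0]

```text
t: 17.82
tcp_pos: [0.597, -0.2554, 0.1633]
tool_rot: [0.176, 0.984, 0.0, -0.0]
force: [-0.8, -0.4, -1.2]
finger_gap: 0.13
gripper_force: 35.0
```

Lowering is free of contact. I'll go the last few millimetres until it touches.

Emit:
step_arm:
  moves: [0.05,0,0,-0.015,0,0.05,0,0,-0.03,0,0.05,0,0,-0.035,0,0.05,0,0,-0.035,0]

```text
t: 18.32
tcp_pos: [0.5975, -0.2557, 0.1582]
tool_rot: [0.176, 0.984, -0.0, 0.001]
force: [-1.0, 0.3, 5.4]
finger_gap: 0.133
gripper_force: 37.0
```

It touches the floor at 0.158 with +5 N. I'll open just a little, since the rail is close, and rise.

Emit:
step_arm:
  moves: [0.21,0,0,-0.01,0,0.21,0,0,-0.01,0,0.21,0,0,-0.01,0,0.21,0,0,0.1,0,0.21,0,0,0.25,0,0.21,0,0,0.5,0,0.21,0,0,0.6,0,0.21,0,0,0.6,0]

```text
t: 19.32
tcp_pos: [0.5982, -0.2561, 0.2793]
tool_rot: [0.176, 0.984, -0.001, 0.003]
force: [-0.3, 0.0, -0.6]
finger_gap: 0.211
gripper_force: 0.0
```

```bash
python3 bay.py b3 wrist scene
python3 - <<'E'
from h import *
s=snap("scene");C=cloud(s);V=s["z_map"]>0
a=np.radians(-20.1);X=np.array([np.cos(a),np.sin(a)]);Y=np.array([-X[1],X[0]]);O=np.array([.6129,-.2087])
d=C[...,:2]-O;lx,ly,H=d@X*1000,d@Y*1000,C[...,2]*1000
m=V&(abs(ly)<40)&(lx<-100)&(lx>-200)&(H>128)&(H<155); print("tab x",np.percentile(lx[m],[3,50,97]),"y",np.percentile(ly[m],[2,98]),"z",np.percentile(H[m],[2,98]),m.sum())
E
```

```text
[ 0.5982 -0.2561  0.2793] [-0.3  0.  -0.6] 0.2113889742837112 Yang 69.77563123864073
tool rack xy 0.002437724910702164 -0.04954572817141302
wrist orange [ 267  150   16   94 1441] x [-28.8  -5.2  28.6] y [-54.7 -48.9 -43.8] z [ 52.8 110.2 111.5]
wrist orange [ 318  150   35   92 2451] x [-30.5  -4.8  25.5] y [-6.1 -4.5  4.9] z [ 31.4 109.  111.3]
wrist orange [ 365  150   56   92 3652] x [-30.4  -3.6  25.8] y [41.7 42.3 52.3] z [ 24.5  94.2 111.2]
wrist rails -1 y [-85.5 -79.7 -74. ] x [-125.9   34.5] slope -0.0018
wrist rails 1 y [73.8 79.  85.7] x [-125.1   93.1] slope 0.0004
scene orange [198 261  15  45 511] x [-26.6   6.7  29.8] y [42.4 51.3 53.5] z [ 33.6 103.1 112.5]
scene orange [169 262  19  46 569] x [-26.1   2.3  29.4] y [-5.3  4.9  5.6] z [ 28.8  94.8 112.2]
scene orange [137 265  25  44 728] x [-23.5   5.6  31.3] y [-54.9 -44.6 -43.8] z [ 28.4  91.3 112.1]
scene rails -1 y [-86.5 -80.  -74.6] x [-162.4  123. ] slope -0.003
scene rails 1 y [73.4 79.4 85.2] x [-161.8  121.4] slope 0.003
tab x [-150.73972712 -148.31131933 -145.91699954] y [-31.9537245   30.90984505] z [128.64249388 150.87326761] 305
```

The third tile is seated, its top level with the neighbours at 111 mm. The gate tab's back is at about x = −151 mm in the rack frame. I'll go behind it with shut fingers.

Emit:
step_arm:
  moves: [0,-0.25,0.17,0,0,0,-0.5,0.35,0,0,0,-0.7,0.5,0,0,0,-0.795,0.555,0,0,0,-0.795,0.555,-0.2,0,0,-0.795,0.555,-0.4,0,0,-0.795,0.555,-0.4,0]

```text
t: 20.35
tcp_pos: [0.4361, -0.1433, 0.1939]
tool_rot: [0.176, 0.984, 0.002, -0.004]
force: [0.1, 0.1, 0.3]
finger_gap: 0.001
gripper_force: 0.0
```

```bash
python3 bay.py g0 | head -3
```

```text
[ 0.4361 -0.1433  0.1939] [0.1 0.1 0.3] 0.0014751651252221428 Yang 69.76463635627306
tool rack xy -0.18851040708938774 0.0006758637696188571
```

Emit:
step_arm:
  moves: [0,0.047,-0.017,0.02,0,0,0.094,-0.034,0.02,0,0,0.141,-0.052,0.02,0,0,0.188,-0.069,0.02,0,0,0.235,-0.086,0.02,0,0,0.282,-0.103,0.02,0,0,0.329,-0.12,0.02,0,0,0.376,-0.138,0.02,0,0,0.423,-0.155,0.02,0,0,0.47,-0.172,0.02,0,0,0.517,-0.189,0.02,0,0,0.541,-0.198,0.02,0]

```text
t: 21.85
tcp_pos: [0.5472, -0.1843, 0.2008]
tool_rot: [0.176, 0.984, 0.0, 0.0]
force: [-4.6, 2.8, 3.3]
finger_gap: -0.0
gripper_force: 2.1
```

```bash
cat > gate.py <<'E'
from h import *
st=manip.sense();s=snap("scene");C=cloud(s);V=s["z_map"]>0
a=np.radians(-20.1);X=np.array([np.cos(a),np.sin(a)]);Y=np.array([-X[1],X[0]]);O=np.array([.6129,-.2087])
d=st["tcp_pos"][:2]-O; print("tool",d@X,d@Y,st["tcp_pos"][2],"F along",st["force"][:2]@X,st["force"].round(1))
d=C[...,:2]-O;lx,ly,H=d@X*1000,d@Y*1000,C[...,2]*1000
m=V&(abs(ly)<40)&(abs(ly)>18)&(lx<20)&(lx>-200)&(H>128)&(H<151); print("tab x",np.percentile(lx[m],[3,50,97]),m.sum())
m=V&(abs(ly)<6)&(lx>35)&(lx<130)&(H>100); z=[(c,np.median(H[m&(abs(lx-c)<5)]).round(1)) for c in range(50,121,10) if (m&(abs(lx-c)<5)).sum()>3]; print("catch z",z)
cv2.imwrite(f"pics/g_{st['t']:.1f}.png",cv2.resize(s["color"][170:380,80:270],None,fx=2.5,fy=2.5))
E
python3 gate.py
```

```text
tool -0.07003237254751926 0.00031053794557497644 0.20083213206286366 F along -5.32063921417173 [-4.6  2.8  3.3]
tab x [-59.28729796 -56.40273227 -54.15831131] 146
catch z [(50, np.float64(137.4)), (60, np.float64(137.2)), (70, np.float64(137.5)), (80, np.float64(137.2)), (90, np.float64(137.4)), (100, np.float64(137.6)), (110, np.float64(137.2)), (120, np.float64(119.5))]
```

The tab is following, with about 5 N on the tool and roughly 34 mm left. I'll carry on toward the end stop.

Emit:
step_arm:
  moves: [0,0.024,-0.009,0,0,0,0.047,-0.017,0,0,0,0.07,-0.026,0,0,0,0.094,-0.034,0,0,0,0.118,-0.043,0,0,0,0.141,-0.052,0,0,0,0.15,-0.055,0,0,0,0.15,-0.055,0,0]

```text
t: 22.9
tcp_pos: [0.5732, -0.1939, 0.2007]
tool_rot: [0.175, 0.984, 0.001, -0.004]
force: [-5.8, 2.1, 0.7]
finger_gap: 0.003
gripper_force: 3.4
```

```bash
python3 gate.py
```

```text
tool -0.042344218462182656 0.00026089219066290645 0.2007092684188023 F along -6.184232539188614 [-5.8  2.1  0.7]
tab x [-31.81583922 -29.38106749 -27.12918931] 149
catch z [(50, np.float64(143.0)), (60, np.float64(141.9)), (70, np.float64(141.1)), (80, np.float64(140.1)), (90, np.float64(139.1)), (100, np.float64(138.5)), (110, np.float64(137.8)), (120, np.float64(119.7))]
```

The catch is riding on the bar (lifted about 6 mm at the nose), with about 7 mm left.

Emit:
step_arm:
  moves: [0,0.012,-0.004,0,0,0,0.024,-0.009,0,0,0,0.035,-0.013,0,0,0,0.042,-0.015,0,0,0,0.042,-0.015,0,0]

```text
t: 23.58
tcp_pos: [0.5808, -0.1967, 0.2007]
tool_rot: [0.175, 0.985, 0.001, -0.006]
force: [-13.5, 4.3, 9.2]
finger_gap: 0.001
gripper_force: 7.2
```

```bash
python3 gate.py
```

```text
tool -0.034242478425345065 0.00029979765468197164 0.2006685055122322 F along -14.164815654011509 [-13.5   4.3   9.2]
tab x [-24.51153083 -21.60778127 -19.52743118] 151
catch z [(50, np.float64(137.4)), (60, np.float64(137.4)), (70, np.float64(137.3)), (80, np.float64(137.4)), (90, np.float64(137.3)), (100, np.float64(137.4)), (110, np.float64(137.3)), (120, np.float64(119.7))]
```

The catch has dropped (137.4 mm, the same as at the start) and the tab is at its shut position. I'll back off, rise, and check that everything stays put.

Emit:
step_arm:
  moves: [0,-0.05,0.018,0,0,0,-0.15,0.055,0,0,0,-0.25,0.09,0,0,0,-0.25,0.09,0.3,0,0,-0.25,0.09,0.5,0,0,-0.25,0.09,0.5,0,0,-0.25,0.09,0.5,0,0,-0.25,0.09,0.5,0]

```text
t: 24.62
tcp_pos: [0.5346, -0.1801, 0.2995]
tool_rot: [0.176, 0.984, 0.0, -0.001]
force: [-0.4, -0.2, -1.0]
finger_gap: 0.0
gripper_force: 0.0
```

```bash
python3 gate.py; python3 m2.py | grep -v xx >/dev/null
python3 - <<'E'
from h import *
s=snap("scene"); cv2.imwrite("pics/end.png",s["color"])
o=dict(np.load("scene0.npz")); A,B=cloud(o),cloud(s)
for nm,lo,hi in(("syr/marker",(.3,.18),(.48,.345)),("lid",(.59,.165),(.668,.24)),("jar",(.69,-.05),(.76,.02)),("tubeb",(.69,.08),(.73,.12)),("tubea",(.7,.17),(.737,.206)),("cup",(.65,.247),(.745,.338))):
    for C,S in((A,o),(B,s)):
        m=(S["z_map"]>0)&(C[...,2]>.006)&(C[...,2]<.15)&np.all((C[...,:2]>lo)&(C[...,:2]<hi),-1); print(nm,C[m].mean(0).round(4),m.sum())
E
```

```text
tool -0.08335363849824033 -1.512047007488332e-05 0.29950862370800496 F along -0.2721166687601635 [-0.4 -0.2 -1. ]
tab x [-24.29526565 -21.79755229 -19.29694182] 149
catch z [(50, np.float64(137.3)), (60, np.float64(137.1)), (70, np.float64(137.6)), (80, np.float64(137.1)), (90, np.float64(136.9)), (100, np.float64(137.3)), (110, np.float64(137.3)), (120, np.float64(119.3))]
syr/marker [0.4012 0.2657 0.0152] 913
syr/marker [0.3733 0.2424 0.0161] 621
lid [0.6322 0.2011 0.013 ] 719
lid [0.6319 0.2012 0.0129] 720
jar [ 0.7296 -0.0196  0.0495] 1124
jar [ 0.7295 -0.0196  0.0495] 1121
tubeb [0.7159 0.0952 0.0817] 654
tubeb [0.716  0.0952 0.0812] 653
tubea [0.7223 0.1818 0.0792] 685
tubea [0.7223 0.1817 0.0798] 685
cup [0.6934 0.2985 0.0341] 1456
cup [0.6936 0.2987 0.034 ] 1441
```

View pics/end.png

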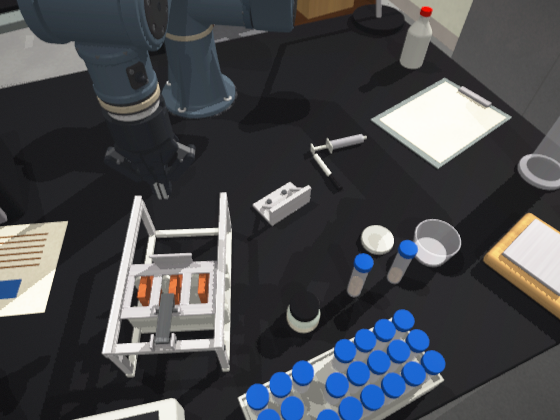

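The final view shows the gate shut over all three tiles (145, 172 and 203, row 288) with the catch down at (165,320). Everything else on the bench is where it was, and the arm is clear.

```bash
python3 -c "
from station import manip
print(manip.sign_off())"
```

```text
the job is handed in; nothing more can be done
None
```

I stood the tile against the stop, took it afresh by its broad faces and seated it in the empty bay, then shut the gate with its catch down; nothing else moved, and I handed it in after about 25 s of the 72 s.

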